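# Set a stop screw so that the setting block just drags

### The job

Turn the T-handled driver clockwise to bring the stop screw's foot down onto the wooden setting block until the block, pushed a little along its channel, just drags: about 3 N more push than when free, neither loose nor clamped. Get this right while the block is still well short of the end wall, then push it fully home against the wall and leave it there under the foot with that light drag. Do not clamp it hard or disturb the things lying round about.

Things in the scene. Friction and masses are not known exactly. Their poses are not given: they have to be found in the camera images.
- fixture: Grey steel fixture fixed to the bench: base plate 285 x 130 x 10 mm; two guide rails (tops 30 mm above the bench, 55 mm apart) form a channel along its x axis; a beam bridges the channel on two posts (36 mm long, 128 mm wide, top 94 mm up). Origin on the bench under the screw's axis; x points along the channel to the end wall, z up. The channel is open at its -x end, 187 mm from the origin.
- wall (a point): Middle of the top edge of the end wall's inner face, which closes the channel: 75 mm from the fixture's origin, 50 mm above the bench.
- screw: Upright stop screw through the beam; sinks 3.18 mm per rad of driver. Origin on its axis, 96 mm above the bench at driver 0; axes as the fixture. Below it a sprung foot, 16 mm across, 2.5 N per mm (8 N per rad), 12 mm travel; its reach differs by up to 3 mm between starts and is not given: it meets the block at driver 2.2 rad on average, in truth anywhere from 1.25 to 3.15.
- driver (a joint): Turn of the T-handled driver in the screw's head, rad, 0 to 4.3, growing clockwise from above. At 0 its bar lies along the fixture's x axis; at angle a the bar's yaw is the fixture's yaw minus a. It stays where it is left; turning takes about 0.1 N m (2 N pushed 50 mm from the axis), either way round.
- bar (a point): Centre of the driver's black crossbar, on the screw's axis: a level round bar 144 mm long and 16 mm thick, 62 mm above screw's origin, sinking with it. Nothing else is near it at its height. Its x axis lies along the bar.
- block_center (a point): Centre of the loose wooden setting block, 190 mm long (its x), 51 wide, 40 high, 0.24 to 0.39 kg, in the channel with its top 50 mm above the bench. It starts under the screw, centre 70 to 80 mm behind the axis (-x); home against the wall it is at -20 mm. Set the screw while it is still behind -32 mm. Friction is 0.32 to 0.48 under it and at the foot: 1 N of foot adds about 0.8 N of push.
- nail_tin: Bystander: open grey tin 73 x 73 x 61 mm; origin under its centre.
- white_pot: Bystander: white plastic pot 71 x 71 x 85 mm; origin under its centre.
- wood_block: Bystander: short wooden packing block 60 x 110 x 46 mm; origin under its centre.
- bearing_box: Bystander: small flat carton 76 x 75 x 29 mm; origin under its centre.
- spanner_19: Bystander: combination spanner 51 x 230 x 10 mm lying flat; origin under its centre.
- brass_elbow: Bystander: brass pipe elbow 61 x 61 x 30 mm; origin under its centre.
Mind the look-alikes: they are no part of the job. Of the things like the part that bears block_center, leave any that is orange or turquoise; of the rest the larger one is meant.

How it is judged:
By the outcome, as a careful person would: the job done as asked, in the order asked, and still so for the second after the job is handed in, with the robot touching nothing.
It also fails if it takes over 72 s, if anything falls off the work surface, if the arm or the gripper's body presses on something with over 40 N, if the wrist force passes 120 N, or if a joint passes its speed limit or range.

### The arm

A 6-joint arm with a two-finger parallel gripper is mounted at the origin on a cart in front of the work surface, level with it; the furniture and walls round the work are solid. World frame = base frame: x ahead of the robot, y to its left, z up, the work surface at z = 0. Lengths are in m, angles in rad, forces in N, time in s.
With the tool pointing down it reaches from about 0.35 to 0.85 m from the base axis. Payload 8.1 kg.
Tool frame: the origin (TCP) lies midway between the tips of the shut fingers; the grasp point (between the pads) lies robot.grip_depth behind it (robot.grip_depth is the distance from the TCP to the grasp point, in m); z points along the fingers, y is the line along which they close (so a half turn about z gives the same grasp; the last joint's range is limited). The gripper opens to 93 mm and grips with 3 to 60 N. Pads are 15 mm wide; open, the fingers measure 128 mm over their backs; the gripper's body (75 mm by 188 mm) begins 65 mm behind the grasp point.
Start: joints at [1.027, 0.13, 1.488, -0, 1.523, -0.085], TCP at [0.266, 0.538, 0.219] pointing down, gripper open.
Joint ranges: [-2.96, 2.96], [-0.89, 2.26], [0.02, 2.5], [-1.34, 4.48], [0, 2.73], [-2.66, 2.66]. Speed limits (rad/s): [2.39, 2.39, 2.79, 3.14, 3.14, 3.14].

### API

Orientations are given as a rotation vector (axis times angle).
In Python, from plant import robot gives the robot as it stands.
- The arm moves only by the tool carry_out, never from a script. Its argument "rows" is a list of rows, each a list of 6 numbers: the shift along the tool's x, y, z in m, then the turn, a rotation vector about the tool's x, y, z in degrees. A call has 1 to 12 rows; each row is the pose to reach, as a shift and turn from the pose commanded when the call began, along the tool's axes at that moment; what a row does not reach only later rows make up. A row lasts 1/8 s, in which the tool goes at most 62.5 mm and 10.7 degrees, less where a joint would pass 70% of its speed; a pose out of reach is approached as far as the arm can. A call with a gripper value outside its range is refused whole. "jaw" is the closure in counts, from 0 (fully open) to 255 (shut), set as the call begins (left out, the last holds). The fingers move at their own pace and stop on an object; "force" is the grip in N (left out, the last holds). Time passes only in rows, so rows that repeat a pose let the fingers close. It gives the time, the measured TCP pose, the force, the opening and the grip force at its end, in the units of the state.
- robot.read_state(): the state, without advancing time (a new reading comes with each control period).
- robot.read_camera(name): name is "scene" or "top"; returns the picture (480x640x3 uint8, red, green, blue); there is no depth.
- robot.camera_model(name): a dict with "fx", "fy", "cx", "cy" (pixels), "dist" ([k1, k2, p1, p2, k3] as OpenCV has them; the pictures are not rectified), "R" (3x3) and "t" (3): a world point X has camera coordinates R X + t. Camera axes: x right, y down, z forward; pixel columns grow to the right and rows downward; lengths in m; the calibration is good to about 2 mm. A picture is of the moment at which its call begins. camera_model takes no time and is no camera call.
- robot.close_job(): hands the job in; it is judged then, once.
Trained networks look in the newest picture that a camera, given by its name, has taken for a name from the list of things; names that differ only in an ending like _2 or _b are one class to them, and where a whole thing is asked for, a point or a joint stands for the part that bears it (a point fixed in the world has none). Each returns a list of dicts, best first, with "conf" (0 to 1); they miss things now and then, are a little off and sometimes report something else, mostly with a low value. They report only what shows in the picture. A call takes as long as a camera call. They do not tell look-alikes from the thing itself.
- robot.outline_of(camera, target): "pixels" (480x640 bool, what is visible of it) and "pixel" ([column, row] in pixels, amid what is visible of it).
The state is a dict: "t": time; "q": joint angles; "dq": joint speeds; "joint_torque": joint torques, N m; "tool_pos": TCP position; "orientation": TCP orientation; "force": force on the tool from outside, world axes, zero at the start; "wrist_torque": the same for the moment, N m; "opening": finger opening in m; "gripper_force": force on a finger pad.
Only numpy, scipy, OpenCV 4.12 (cv2) and the standard library are available. Lean on these libraries where they do the work, as an engineer would, in place of code of your own. Each camera call takes 0.05 s, during which the arm holds its last target. There are 200 camera calls.

## Working session

There is one attempt and no reset: what is moved stays moved. The work goes in short steps, Python scripts to look and compute and a tool call to move; the robot and the scene stay as the last step left them, time stands still between calls to the robot, and variables do not carry over. Pictures are saved under pics/ and viewed, at most 10 in all, crops included, and the job is handed in when it is done.

Besides the shell and the picture viewer there is one more tool, called after "Emit:" by a JSON object that holds its "op" and its "data", one argument or row to a line. carry_out: Moves the arm, as the interface text tells. Its arguments: {"type":"object","properties":{"rows":{"type":"array"},"jaw":{"type":"number"},"force":{"type":"number"}},"required":["rows"]}

```bash
mkdir -p pics; ls; python3 - <<'E'
from plant import robot
import cv2,numpy as np
print(robot.grip_depth, robot.read_state())
for c in ("scene","top"):
    im=robot.read_camera(c); cv2.imwrite(f"pics/{c}0.png",im[:,:,::-1])
    m=robot.camera_model(c); print(c,{k:np.round(v,4).tolist() for k,v in m.items()}, (-m["R"].T@m["t"]).round(3))
    for n in ("fixture","bar","block_center","screw","nail_tin","white_pot","wood_block","bearing_box","spanner_19","brass_elbow"):
        print(n,[(round(d["conf"],2),np.round(d["pixel"]).tolist(),int(d["pixels"].sum())) for d in robot.outline_of(c,n)])
E
```

```text
pics
0.0188 {'t': 0.0, 'q': array([ 1.02660794e+00,  1.31127819e-01,  1.48925980e+00,  5.72702892e-07,
        1.52302259e+00, -8.53927157e-02]), 'dq': array([ 4.45596527e-04,  1.36999077e-05,  1.46763647e-03,  1.64307189e-04,
        2.41361706e-04, -1.24886760e-03]), 'joint_torque': array([-1.24819013e-03, -5.59841645e+01, -4.91765463e+01,  7.67991808e-02,
        3.53912765e-02, -1.72314358e-04]), 'tool_pos': array([0.26540156, 0.53747554, 0.21761808]), 'orientation': array([-7.14242133e-01, -3.05874423e+00,  2.71396147e-03]), 'force': array([0.4439065 , 0.07565741, 0.96055958]), 'wrist_torque': array([0.00036047, 0.04244241, 0.03668605]), 'gripper_force': 0.0, 'opening': 0.09303237903036138}
scene {'fx': 600.5311, 'fy': 600.5311, 'cx': 325.6402, 'cy': 245.0871, 'dist': [0.0036, 0.0, 0.0, 0.0, 0.0], 'R': [[0.6498, -0.7601, -0.0004], [-0.4828, -0.4124, -0.7725], [0.5871, 0.5022, -0.635]], 't': [-0.4022, 0.3339, 1.2375]} [-0.304 -0.79   1.044]
fixture [(0.94, [318.0, 267.0], 3384)]
bar [(0.74, [319.0, 221.0], 296), (0.64, [322.0, 269.0], 3576)]
block_center [(0.96, [314.0, 341.0], 1
[... 639 characters left out ...]
0.0035, -0.9873]], 't': [-0.0481, 0.5728, 1.4409]} [ 0.337 -0.039  1.514]
fixture [(0.86, [316.0, 238.0], 3111), (0.34, [443.0, 226.0], 375)]
bar [(0.62, [304.0, 230.0], 285)]
block_center [(0.95, [360.0, 300.0], 719), (0.78, [178.0, 311.0], 1202), (0.63, [339.0, 238.0], 833), (0.57, [407.0, 258.0], 474)]
screw [(0.61, [306.0, 232.0], 356)]
nail_tin [(0.79, [378.0, 189.0], 516)]
white_pot [(0.9, [221.0, 201.0], 533), (0.6, [307.0, 233.0], 352), (0.59, [314.0, 240.0], 3004), (0.42, [445.0, 227.0], 454)]
wood_block [(0.62, [213.0, 241.0], 740)]
bearing_box [(0.75, [406.0, 199.0], 572)]
spanner_19 [(0.7, [219.0, 201.0], 494), (0.59, [445.0, 226.0], 571)]
brass_elbow [(0.5, [433.0, 298.0], 253)]
```

View pics/scene0.png

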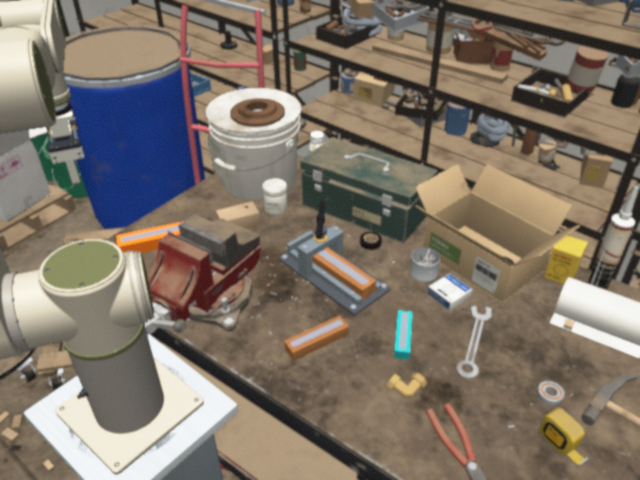

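View pics/top0.png

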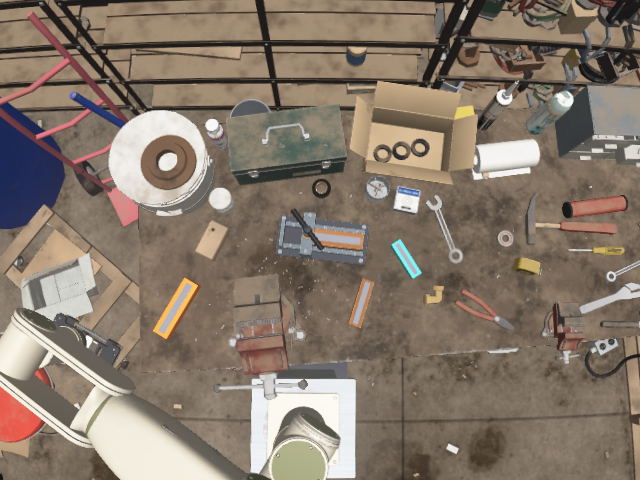

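The scene view shows the fixture at (330,270) and the loose blocks: orange (145,242), brown (315,340) and turquoise (403,333). In the top view the fixture is at (322,238), the block in its channel at (339,238), and the black bar at (307,230), with the channel's open end to the image right. Next I'll enlarge this area.

```bash
python3 - <<'E'
import cv2,numpy as np
a=cv2.imread("pics/top0.png")[195:275,265:385]; b=cv2.imread("pics/scene0.png")[185:315,270:400]
cv2.imwrite("pics/c1.png",cv2.resize(a,None,fx=6.6,fy=6.6,interpolation=cv2.INTER_CUBIC))
cv2.imwrite("pics/c2.png",cv2.resize(b,None,fx=4.6,fy=4.6,interpolation=cv2.INTER_CUBIC))
E
```

```text
(no output)
```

View pics/c1.png

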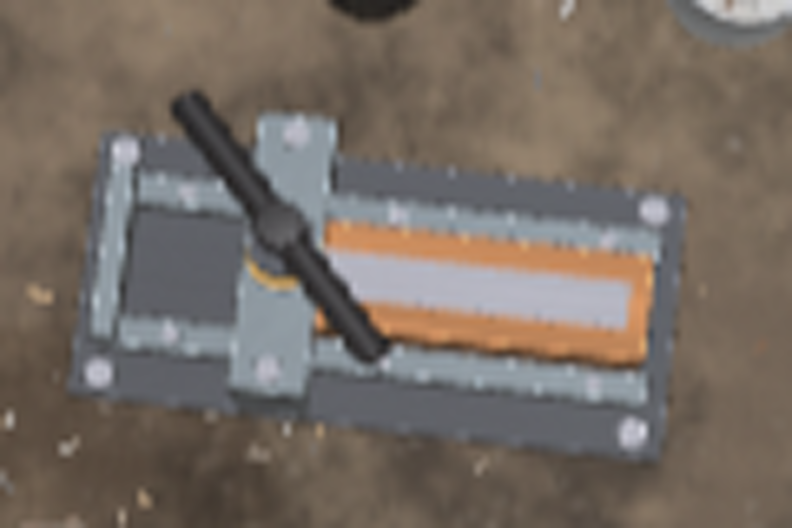

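View pics/c2.png

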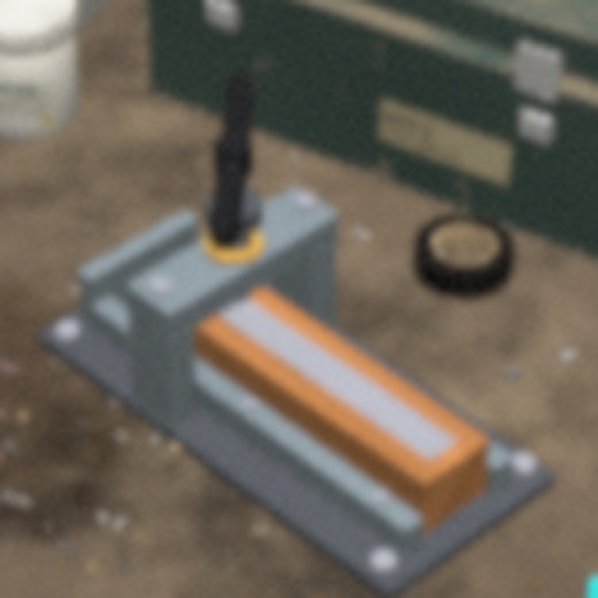

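The crop shows the plate corners, the beam, the bar with ends at (187,102) and (375,350), and the block with its right end at (651,310). I'll compute positions from these.

```bash
cat > h.py <<'E'
import cv2,numpy as np
from plant import robot
def px2w(cam,p,z):
    m=robot.camera_model(cam);K=np.array([[m["fx"],0,m["cx"]],[0,m["fy"],m["cy"]],[0,0,1]])
    u=cv2.undistortPoints(np.array(p,float).reshape(-1,1,2),K,np.array(m["dist"],float)).reshape(-1,2)
    R=np.array(m["R"]);c=-R.T@np.array(m["t"]);d=np.c_[u,np.ones(len(u))]@R
    return c+d*((z-c[2])/d[:,2])[:,None]
E
python3 - <<'E'
from h import *
T=lambda p:px2w("top",np.array(p)/6.6+[265,195]-0.42,0) if 0 else np.array(p)/6.6+[264.6,194.6]
S=lambda p:np.array(p)/4.6+[269.6,184.6]
pl=px2w("top",T([(105,132),(687,197),(655,461),(70,392)]),.01)
print(pl.round(4)); print([np.linalg.norm(pl[i]-pl[(i+1)%4]).round(4) for i in range(4)])
v=(pl[0]+pl[3]-pl[1]-pl[2])[:2]; yaw=np.arctan2(v[1],v[0]); w=(pl[0]+pl[1]-pl[2]-pl[3])[:2]
print("yaw",yaw, np.arctan2(w[1],w[0])+np.pi/2)
bm=px2w("top",T([(258,115),(337,118),(305,395),(230,390)]),.094); print("beam",bm.mean(0),pl.mean(0))
b=px2w("top",T([(187,102),(375,350)]),.152); d=b[0]-b[1]; by=np.arctan2(d[1],d[0]); print("bar",b.mean(0),np.linalg.norm(d),"driver",(yaw-by),by)
e=px2w("top",T([(657,257),(645,362)]),.05); print("blockend",e,e.mean(0))
# scene
sp=px2w("scene",S([(40,338),(553,480),(390,598)]),.01); print("scene corners",sp.round(4))
se=px2w("scene",S([(488,440),(425,485)]),.05); print("scene block end",se.mean(0))
sb=px2w("scene",S([(155,287),(305,200)]),.094); print("scene beam screws",sb.mean(0))
x=np.array([np.cos(yaw),np.sin(yaw)]);y=np.array([-x[1],x[0]])
for n,c in (("plate",pl.mean(0)),("bar",b.mean(0)),("end",e.mean(0)),("send",se.mean(0))):
    r=c[:2]-bm.mean(0)[:2]; print(n,r@x,r@y)
from scipy.spatial.transform import Rotation as R
print(R.from_rotvec(robot.read_state()["orientation"]).as_matrix().round(3))
E
```

```text
[[ 0.6601  0.077   0.01  ]
 [ 0.6301 -0.2039  0.01  ]
 [ 0.5022 -0.1873  0.01  ]
 [ 0.5335  0.0913  0.01  ]]
[np.float64(0.2824), np.float64(0.129), np.float64(0.2803), np.float64(0.1275)]
yaw 1.4618148331414984 1.4500448346801644
beam [ 0.58636145 -0.01103733  0.094     ] [ 0.58148411 -0.05573233  0.01      ]
bar [ 0.58867072 -0.011098    0.152     ] 0.13702156541355923 driver 0.8123673838775324 0.649447449263966
blockend [[ 0.59365789 -0.18511634  0.05      ]
 [ 0.54406911 -0.17908174  0.05      ]] [ 0.5688635  -0.18209904  0.05      ]
scene corners [[ 0.5294  0.0879  0.01  ]
 [ 0.6247 -0.2052  0.01  ]
 [ 0.4983 -0.193   0.01  ]]
scene block end [ 0.56697166 -0.18165394  0.05      ]
scene beam screws [ 0.58803695 -0.00744158  0.094     ]
plate -0.04496032828907468 -1.2882073848380142e-05
bar 0.0001908582748641688 -0.0023021665978573648
end -0.17195004949934817 -0.001211537318395105
send -0.17171335361678455 0.000717493203534354
[[-0.897  0.443 -0.   ]
 [ 0.443  0.897 -0.   ]
 [ 0.    -0.    -1.   ]]
```

Emit:
{"op": "carry_out", "data": {
  "rows": [
    [-0.04,-0.03,-0.03,0,0,-8],
    [-0.09,-0.06,-0.06,0,0,-16],
    [-0.14,-0.09,-0.06,0,0,-24],
    [-0.19,-0.125,-0.06,0,0,-32],
    [-0.24,-0.158,-0.06,0,0,-40],
    [-0.29,-0.19,-0.06,0,0,-48],
    [-0.34,-0.224,-0.06,0,0,-56],
    [-0.39,-0.257,-0.06,0,0,-63.5],
    [-0.44,-0.29,-0.05,0,0,-63.5],
    [-0.49,-0.322,-0.03,0,0,-63.5],
    [-0.532,-0.35,0.004,0,0,-63.5],
    [-0.532,-0.35,0.004,0,0,-63.5]
  ],
  "jaw": 0,
  "force": 30
}}

```text
t: 2.6
tool_pos: [0.5866, -0.0146, 0.2103]
orientation: [0.994, -2.974, -0.003]
force: [0.4, 0.1, -0.4]
opening: 0.0932
gripper_force: 0.0
```

Emit:
{"op": "carry_out", "data": {
  "rows": [
    [0,0,0.03,0,0,0],
    [0,0,0.06,0,0,0],
    [0,0,0.077,0,0,0],
    [0,0,0.077,0,0,0]
  ]
}}

```text
t: 3.1
tool_pos: [0.5868, -0.0108, 0.1368]
orientation: [1.003, -2.975, -0.002]
force: [-1.2, 0.1, 0.2]
opening: 0.0931
gripper_force: 0.0
```

```bash
python3 - <<'E'
from h import *
s=robot.read_state(); print(s["tool_pos"],s["q"].round(3),s["force"])
a=robot.read_camera("top")[195:275,265:385,::-1]; b=robot.read_camera("scene")[165:265,270:390,::-1]
f=lambda i:cv2.resize(i,(396,330),interpolation=cv2.INTER_CUBIC)
cv2.imwrite("pics/g1.png",np.hstack([f(a),f(b)]))
E
```

```text
[ 0.58678995 -0.01081099  0.13679284] [-0.106  0.149  1.619  0.     1.376 -2.327] [-1.21896921  0.14751822  0.2285418 ]
```

View pics/g1.png

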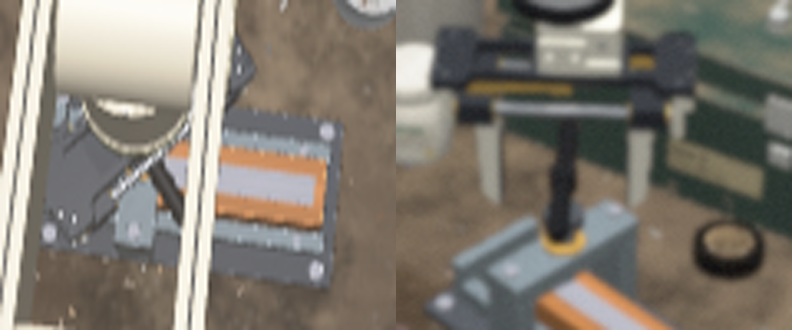

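The picture shows the open fingers straddling the black bar, at (490,165) and (640,165) in the right half. I'll close on it.

Emit:
{"op": "carry_out", "data": {
  "rows": [
    [0,0,0,0,0,0],
    [0,0,0,0,0,0],
    [0,0,0,0,0,0],
    [0,0,0,0,0,0],
    [0,0,0,0,0,0]
  ],
  "jaw": 255,
  "force": 30
}}

```text
t: 3.82
tool_pos: [0.5876, -0.0115, 0.1376]
orientation: [1.002, -2.977, -0.0]
force: [0.5, 0.3, -0.1]
opening: 0.0478
gripper_force: 0.0
```

Emit:
{"op": "carry_out", "data": {
  "rows": [
    [0,0,0,0,0,0],
    [0,0,0,0,0,0],
    [0,0,0,0,0,0],
    [0,0,0,0,0,0],
    [0,0,0,0,0,0],
    [0,0,0.0005,0,0,9],
    [0,0,0.001,0,0,19],
    [0,0,0.0016,0,0,29],
    [0,0,0.0022,0,0,39],
    [0,0,0.0027,0,0,48],
    [0,0,0.0027,0,0,48],
    [0,0,0.0027,0,0,48]
  ]
}}

```text
t: 5.32
tool_pos: [0.5871, -0.0103, 0.135]
orientation: [-0.294, -3.126, -0.002]
force: [-3.8, 4.6, 3.2]
opening: 0.0212
gripper_force: 30.0
```

```bash
python3 - <<'E'
from h import *
s=robot.read_state(); print({k:np.round(v,3) for k,v in s.items()}); r=s["orientation"]; print(2*np.arctan2(r[1],r[0]))
E
```

```text
{'t': np.float64(5.325), 'q': array([-0.106,  0.151,  1.621,  0.002,  1.372, -1.489]), 'dq': array([-0.001,  0.001, -0.   ,  0.001, -0.001, -0.003]), 'joint_torque': array([-2.8820e+00, -5.3872e+01, -4.8003e+01, -1.6650e+00, -1.6860e+00,
       -5.0000e-02]), 'tool_pos': array([ 0.587, -0.01 ,  0.135]), 'orientation': array([-2.940e-01, -3.126e+00, -2.000e-03]), 'force': array([-3.754,  4.595,  3.2  ]), 'wrist_torque': array([ 0.95 ,  0.785, -0.095]), 'gripper_force': np.float64(30.001), 'opening': np.float64(0.021)}
-3.329439667523116
```

Emit:
{"op": "carry_out", "data": {
  "rows": [
    [0,0,0,0,0,0],
    [0,0,0,0,0,0],
    [0,0,-0.03,0,0,0],
    [0,0,-0.06,0,0,0],
    [-0.002,-0.03,-0.065,0,0,10],
    [-0.004,-0.07,-0.065,0,0,20],
    [-0.006,-0.11,-0.06,0,0,30],
    [-0.01,-0.15,-0.04,0,0,40],
    [-0.013,-0.185,-0.01,0,0,50],
    [-0.0145,-0.1995,0.02,0,0,60],
    [-0.0145,-0.1995,0.04,0,0,70],
    [-0.0145,-0.1995,0.06,0,0,80]
  ],
  "jaw": 173
}}

```text
t: 6.82
tool_pos: [0.5643, -0.2108, 0.074]
orientation: [-2.244, -2.199, 0.0]
force: [-0.2, 0.3, -0.1]
opening: 0.0298
gripper_force: 0.0
```

```bash
python3 - <<'E'
from h import *
s=robot.read_state(); r=s["orientation"]; print(s["tool_pos"],s["force"],s["q"].round(3),(2*np.arctan2(r[1],r[0]))%np.pi)
a=robot.read_camera("top")[195:275,265:385,::-1]; b=robot.read_camera("scene")[165:325,270:430,::-1]
cv2.imwrite("pics/g2.png",np.hstack([cv2.resize(a,(480,320),interpolation=cv2.INTER_CUBIC),cv2.resize(b,(320,320),interpolation=cv2.INTER_CUBIC)]))
E
```

```text
[ 0.56431958 -0.21082269  0.07400515] [-0.2149739  0.3350135 -0.0603288] [-0.442  0.248  1.626 -0.     1.267 -0.422] 1.550351332356497
```

View pics/g2.png

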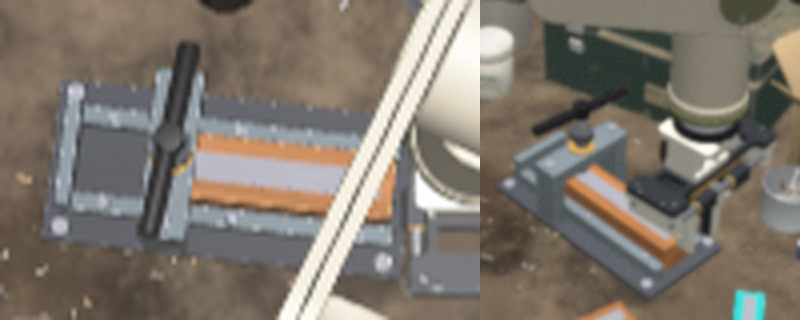

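The bar turned with the grip, from about (188,45) to (150,235) in the crop, so the driver is at about 1.65. The gripper is behind the block's open end. I'll lower and approach.

Emit:
{"op": "carry_out", "data": {
  "rows": [
    [0,0,0.02,0,0,5.6],
    [0,0,0.038,0,0,5.6],
    [0.004,0.0004,0.038,0,0,5.6],
    [0.008,0.0008,0.038,0,0,5.6],
    [0.008,0.0008,0.038,0,0,5.6]
  ]
}}

```text
t: 7.55
tool_pos: [0.5663, -0.202, 0.038]
orientation: [2.339, 2.095, 0.001]
force: [-0.7, -0.0, 0.2]
opening: 0.0298
gripper_force: 0.0
```

Emit:
{"op": "carry_out", "data": {
  "rows": [
    [0.002,0,0,0,0,0],
    [0.004,0,0,0,0,0],
    [0.005,0,0,0,0,0],
    [0.006,0,0,0,0,0]
  ]
}}

```text
t: 8.05
tool_pos: [0.5662, -0.1961, 0.037]
orientation: [-2.342, -2.094, 0.0]
force: [-0.9, -0.6, -0.2]
opening: 0.0298
gripper_force: 0.0
```

Emit:
{"op": "carry_out", "data": {
  "rows": [
    [0.001,0,0,0,0,0],
    [0.002,0,0,0,0,0]
  ]
}}

```text
t: 8.3
tool_pos: [0.5664, -0.1942, 0.0369]
orientation: [-2.342, -2.094, 0.0]
force: [-0.4, 0.2, -0.7]
opening: 0.0299
gripper_force: 0.0
```

Emit:
{"op": "carry_out", "data": {
  "rows": [
    [0.001,0,0,0,0,0],
    [0.002,0,0,0,0,0]
  ]
}}

```text
t: 8.55
tool_pos: [0.5666, -0.1921, 0.0369]
orientation: [-2.342, -2.094, 0.0]
force: [-0.5, 0.0, -0.7]
opening: 0.0299
gripper_force: 0.0
```

Emit:
{"op": "carry_out", "data": {
  "rows": [
    [0.001,0,0,0,0,0],
    [0.002,0,0,0,0,0],
    [0.003,0,0,0,0,0]
  ]
}}

```text
t: 8.93
tool_pos: [0.5669, -0.1893, 0.0369]
orientation: [2.342, 2.094, -0.0]
force: [-0.0, -1.2, -0.4]
opening: 0.0296
gripper_force: 0.5
```

Emit:
{"op": "carry_out", "data": {
  "rows": [
    [0.001,0,0,0,0,0],
    [0.002,0,0,0,0,0]
  ]
}}

```text
t: 9.18
tool_pos: [0.5672, -0.1873, 0.0369]
orientation: [2.342, 2.094, -0.0]
force: [-0.2, -0.4, -0.8]
opening: 0.03
gripper_force: 0.5
```

Emit:
{"op": "carry_out", "data": {
  "rows": [
    [0.001,0,0,0,0,0],
    [0.002,0,0,0,0,0]
  ]
}}

```text
t: 9.43
tool_pos: [0.5674, -0.1852, 0.0369]
orientation: [2.342, 2.094, 0.0]
force: [0.4, -1.0, 0.1]
opening: 0.0297
gripper_force: 0.5
```

Emit:
{"op": "carry_out", "data": {
  "rows": [
    [0.001,0,0,0,0,0],
    [0.002,0,0,0,0,0]
  ]
}}

```text
t: 9.68
tool_pos: [0.5676, -0.1832, 0.037]
orientation: [2.342, 2.094, 0.0]
force: [0.4, -2.5, -0.2]
opening: 0.0298
gripper_force: 0.5
```

Emit:
{"op": "carry_out", "data": {
  "rows": [
    [-0.01,0,-0.04,0,0,0],
    [-0.01,0,-0.1,0,0,-10],
    [0,0,-0.158,0,0,-20],
    [0.05,0,-0.163,0,0,-30],
    [0.1,0,-0.163,0,0,-40],
    [0.15,0,-0.163,0,0,-50],
    [0.1733,0,-0.163,0,0,-60],
    [0.1733,0,-0.163,0,0,-70],
    [0.1733,0,-0.163,0,0,-80],
    [0.1733,0,-0.16,0,0,-85.5],
    [0.1733,0,-0.13,0,0,-85.5],
    [0.1733,0,-0.102,0,0,-85.5]
  ],
  "jaw": 118
}}

```text
t: 11.18
tool_pos: [0.5871, -0.0107, 0.1385]
orientation: [0.298, 3.127, 0.001]
force: [-0.4, -0.0, -0.5]
opening: 0.0497
gripper_force: 0.0
```

Emit:
{"op": "carry_out", "data": {
  "rows": [
    [0,0,0,0,0,0],
    [0,0,0,0,0,0],
    [0,0,0,0,0,0],
    [0,0,0,0,0,0],
    [0,0,0,0,0,0],
    [0,0,0.0005,0,0,9],
    [0,0,0.001,0,0,18],
    [0,0,0.0014,0,0,26],
    [0,0,0.0014,0,0,26],
    [0,0,0.0014,0,0,26]
  ],
  "jaw": 255,
  "force": 30
}}

```text
t: 12.42
tool_pos: [0.588, -0.0107, 0.1393]
orientation: [0.993, 2.978, 0.002]
force: [0.0, 2.9, 7.1]
opening: 0.0214
gripper_force: 30.0
```

Emit:
{"op": "carry_out", "data": {
  "rows": [
    [0,0,0,0,0,0],
    [0,0,0,0,0,0],
    [0,0,-0.03,0,0,0],
    [0,0,-0.06,0,0,8],
    [-0.018,-0.032,-0.06,0,0,18],
    [-0.043,-0.075,-0.06,0,0,28],
    [-0.068,-0.118,-0.06,0,0,38],
    [-0.0918,-0.159,-0.04,0,0,48],
    [-0.0918,-0.159,0.01,0,0,58],
    [-0.0918,-0.159,0.06,0,0,59.5],
    [-0.0918,-0.159,0.102,0,0,59.5],
    [-0.0918,-0.159,0.102,0,0,59.5]
  ],
  "jaw": 173
}}

```text
t: 13.92
tool_pos: [0.561, -0.1923, 0.031]
orientation: [-2.336, -2.089, 0.007]
force: [0.3, -0.3, 0.5]
opening: 0.03
gripper_force: 0.0
```

Emit:
{"op": "carry_out", "data": {
  "rows": [
    [0.003,0,0,0,0,0],
    [0.006,0,0,0,0,0],
    [0.009,0,0,0,0,0],
    [0.01,0,0,0,0,0],
    [0.011,0,0,0,0,0]
  ]
}}

```text
t: 14.55
tool_pos: [0.5664, -0.1825, 0.036]
orientation: [2.341, 2.094, 0.0]
force: [-0.5, -0.3, 1.7]
opening: 0.0297
gripper_force: 0.7
```

Emit:
{"op": "carry_out", "data": {
  "rows": [
    [0.001,0,0,0,0,0],
    [0.002,0,0,0,0,0]
  ]
}}

```text
t: 14.8
tool_pos: [0.5664, -0.1806, 0.0356]
orientation: [2.342, 2.094, -0.0]
force: [-0.5, -1.2, 0.8]
opening: 0.0302
gripper_force: 0.7
```

Emit:
{"op": "carry_out", "data": {
  "rows": [
    [0.001,0,0,0,0,0]
  ]
}}

```text
t: 14.92
tool_pos: [0.5664, -0.1795, 0.0356]
orientation: [2.342, 2.094, -0.0]
force: [0.4, -0.7, 0.9]
opening: 0.0296
gripper_force: 0.7
```

Emit:
{"op": "carry_out", "data": {
  "rows": [
    [0.001,0,0,0,0,0]
  ]
}}

```text
t: 15.05
tool_pos: [0.5665, -0.1784, 0.0355]
orientation: [-2.342, -2.094, 0.0]
force: [0.0, -1.9, 0.9]
opening: 0.03
gripper_force: 0.7
```

Emit:
{"op": "carry_out", "data": {
  "rows": [
    [0.001,0,0,0,0,0]
  ]
}}

```text
t: 15.18
tool_pos: [0.5666, -0.1774, 0.0355]
orientation: [-2.342, -2.094, 0.0]
force: [0.6, 0.2, 1.1]
opening: 0.0301
gripper_force: 0.7
```

Emit:
{"op": "carry_out", "data": {
  "rows": [
    [-0.01,0,-0.04,0,0,0],
    [-0.01,0,-0.1,0,0,-10],
    [0,0,-0.158,0,0,-20],
    [0.05,0.001,-0.165,0,0,-30],
    [0.1,0.002,-0.165,0,0,-40],
    [0.15,0.002,-0.165,0,0,-50],
    [0.168,0.002,-0.165,0,0,-59.5],
    [0.168,0.002,-0.16,0,0,-59.5],
    [0.168,0.002,-0.13,0,0,-59.5],
    [0.168,0.002,-0.1015,0,0,-59.5]
  ],
  "jaw": 118
}}

```text
t: 16.42
tool_pos: [0.5872, -0.0118, 0.136]
orientation: [1.002, 2.977, -0.0]
force: [0.8, 0.2, -0.5]
opening: 0.0499
gripper_force: 0.0
```

Emit:
{"op": "carry_out", "data": {
  "rows": [
    [0,0,0,0,0,0],
    [0,0,0,0,0,0],
    [0,0,0,0,0,0],
    [0,0,0,0,0,0],
    [0,0,0,0,0,0],
    [0,0,0.0005,0,0,9],
    [0,0,0.001,0,0,18],
    [0,0,0.0014,0,0,26],
    [0,0,0.0014,0,0,26],
    [0,0,0.0014,0,0,26]
  ],
  "jaw": 255,
  "force": 30
}}

```text
t: 17.68
tool_pos: [0.5881, -0.0111, 0.1372]
orientation: [1.638, 2.678, 0.0]
force: [-0.8, -0.1, 7.4]
opening: 0.0214
gripper_force: 30.0
```

Emit:
{"op": "carry_out", "data": {
  "rows": [
    [0,0,0,0,0,0],
    [0,0,0,0,0,0],
    [0,0,-0.03,0,0,0],
    [0,0,-0.06,0,0,0],
    [-0.03,-0.02,-0.06,0,0,8],
    [-0.07,-0.047,-0.06,0,0,16],
    [-0.11,-0.074,-0.06,0,0,25],
    [-0.147,-0.099,-0.05,0,0,33.5],
    [-0.147,-0.099,0.0,0,0,33.5],
    [-0.147,-0.099,0.05,0,0,33.5],
    [-0.147,-0.099,0.1,0,0,33.5],
    [-0.147,-0.099,0.1,0,0,33.5]
  ],
  "jaw": 173
}}

```text
t: 19.18
tool_pos: [0.5632, -0.1854, 0.0312]
orientation: [-2.337, -2.09, 0.005]
force: [0.2, 0.7, 0.3]
opening: 0.0299
gripper_force: 0.0
```

Emit:
{"op": "carry_out", "data": {
  "rows": [
    [0.003,0,0,0,0,0],
    [0.006,0,0,0,0,0],
    [0.009,0,0,0,0,0],
    [0.01,0,0,0,0,0],
    [0.011,0,0,0,0,0]
  ]
}}

```text
t: 19.8
tool_pos: [0.5678, -0.176, 0.0362]
orientation: [2.341, 2.094, 0.0]
force: [-0.3, -1.6, 0.5]
opening: 0.0297
gripper_force: 0.7
```

Emit:
{"op": "carry_out", "data": {
  "rows": [
    [0.001,0,0,0,0,0],
    [0.002,0,0,0,0,0]
  ]
}}

```text
t: 20.05
tool_pos: [0.5676, -0.1738, 0.0356]
orientation: [2.342, 2.094, -0.0]
force: [0.7, -1.7, 0.7]
opening: 0.0297
gripper_force: 0.7
```

Emit:
{"op": "carry_out", "data": {
  "rows": [
    [0.001,0,0,0,0,0]
  ]
}}

```text
t: 20.18
tool_pos: [0.5677, -0.1727, 0.0356]
orientation: [-2.342, -2.094, 0.0]
force: [0.0, -2.2, 1.3]
opening: 0.0301
gripper_force: 0.7
```

Emit:
{"op": "carry_out", "data": {
  "rows": [
    [0.001,0,0,0,0,0]
  ]
}}

```text
t: 20.3
tool_pos: [0.5678, -0.1717, 0.0356]
orientation: [-2.342, -2.094, 0.0]
force: [0.6, -1.8, 0.1]
opening: 0.03
gripper_force: 0.7
```

Emit:
{"op": "carry_out", "data": {
  "rows": [
    [0.001,0,0,0,0,0]
  ]
}}

```text
t: 20.42
tool_pos: [0.5679, -0.1707, 0.0356]
orientation: [-2.342, -2.094, 0.0]
force: [0.8, -0.1, 0.9]
opening: 0.0297
gripper_force: 0.7
```

Emit:
{"op": "carry_out", "data": {
  "rows": [
    [-0.01,0,-0.04,0,0,0],
    [-0.01,0,-0.1,0,0,0],
    [0,0,-0.158,0,0,-8],
    [0.05,0.001,-0.162,0,0,-16],
    [0.1,0.002,-0.162,0,0,-25],
    [0.15,0.002,-0.162,0,0,-33.5],
    [0.161,0.002,-0.162,0,0,-33.5],
    [0.161,0.002,-0.16,0,0,-33.5],
    [0.161,0.002,-0.13,0,0,-33.5],
    [0.161,0.002,-0.1,0,0,-33.5]
  ],
  "jaw": 118
}}

```text
t: 21.68
tool_pos: [0.5881, -0.0127, 0.1351]
orientation: [1.642, 2.677, -0.0]
force: [-0.2, 0.0, -0.8]
opening: 0.0499
gripper_force: 0.0
```

Emit:
{"op": "carry_out", "data": {
  "rows": [
    [0,0,0,0,0,0],
    [0,0,0,0,0,0],
    [0,0,0,0,0,0],
    [0,0,0,0,0,0],
    [0,0,0,0,0,0],
    [0,0,0.0005,0,0,8],
    [0,0,0.001,0,0,16],
    [0,0,0.0013,0,0,23],
    [0,0,0.0013,0,0,23],
    [0,0,0.0013,0,0,23]
  ],
  "jaw": 255,
  "force": 30
}}

```text
t: 22.92
tool_pos: [0.5881, -0.0117, 0.1361]
orientation: [2.14, 2.298, -0.0]
force: [-5.3, -3.2, 8.9]
opening: 0.0214
gripper_force: 30.0
```

Emit:
{"op": "carry_out", "data": {
  "rows": [
    [0,0,0,0,0,0],
    [0,0,0,0,0,0],
    [0,0,-0.03,0,0,0],
    [0,0,-0.06,0,0,0],
    [-0.04,-0.008,-0.06,0,0,3],
    [-0.085,-0.016,-0.06,0,0,6],
    [-0.13,-0.025,-0.06,0,0,9],
    [-0.1665,-0.032,-0.05,0,0,10.5],
    [-0.1665,-0.032,0.0,0,0,10.5],
    [-0.1665,-0.032,0.05,0,0,10.5],
    [-0.1665,-0.032,0.098,0,0,10.5],
    [-0.1665,-0.032,0.098,0,0,10.5]
  ],
  "jaw": 173
}}

```text
t: 24.42
tool_pos: [0.5646, -0.1778, 0.032]
orientation: [-2.336, -2.089, 0.005]
force: [-1.1, 0.9, 1.4]
opening: 0.0299
gripper_force: 0.0
```

Emit:
{"op": "carry_out", "data": {
  "rows": [
    [0.003,0,0,0,0,0],
    [0.006,0,0,0,0,0],
    [0.009,0,0,0,0,0],
    [0.01,0,0,0,0,0],
    [0.011,0,0,0,0,0]
  ]
}}

```text
t: 25.05
tool_pos: [0.5695, -0.1686, 0.0369]
orientation: [2.341, 2.094, 0.0]
force: [-0.1, -1.1, -0.1]
opening: 0.0296
gripper_force: 0.7
```

Emit:
{"op": "carry_out", "data": {
  "rows": [
    [0.001,0,0,0,0,0],
    [0.002,0,0,0,0,0]
  ]
}}

```text
t: 25.3
tool_pos: [0.5693, -0.1665, 0.0363]
orientation: [-2.342, -2.094, 0.0]
force: [0.3, -1.3, 0.9]
opening: 0.0301
gripper_force: 0.7
```

Emit:
{"op": "carry_out", "data": {
  "rows": [
    [0.001,0,0,0,0,0]
  ]
}}

```text
t: 25.42
tool_pos: [0.5694, -0.1654, 0.0362]
orientation: [-2.342, -2.094, 0.0]
force: [-0.4, -0.7, 0.8]
opening: 0.0298
gripper_force: 0.7
```

Emit:
{"op": "carry_out", "data": {
  "rows": [
    [0.001,0,0,0,0,0]
  ]
}}

```text
t: 25.55
tool_pos: [0.5695, -0.1643, 0.0362]
orientation: [-2.342, -2.094, 0.0]
force: [0.8, -0.7, 1.2]
opening: 0.03
gripper_force: 0.7
```

Emit:
{"op": "carry_out", "data": {
  "rows": [
    [0.001,0,0,0,0,0]
  ]
}}

```text
t: 25.68
tool_pos: [0.5696, -0.1633, 0.0363]
orientation: [-2.342, -2.094, 0.0]
force: [0.3, -1.8, 0.2]
opening: 0.0297
gripper_force: 0.6
```

```bash
python3 - <<'E'
from h import *
a=robot.read_camera("top")[195:275,265:385,::-1]; b=robot.read_camera("scene")[185:315,270:400,::-1]
cv2.imwrite("pics/g3.png",np.hstack([cv2.resize(a,(480,320),interpolation=cv2.INTER_CUBIC),cv2.resize(b,(320,320),interpolation=cv2.INTER_CUBIC)]))
E
```

```text
(no output)
```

View pics/g3.png

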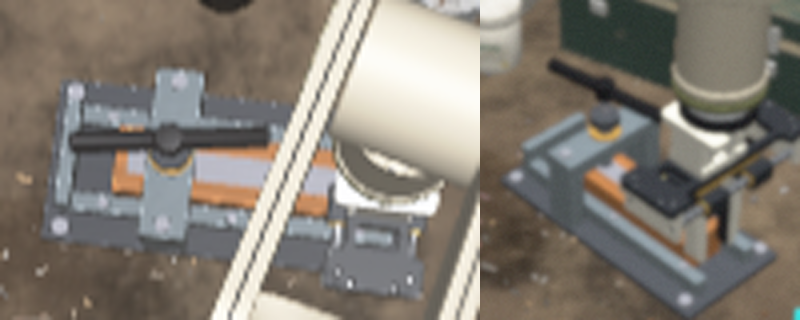

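The bar lies at (72,142) to (268,133), so the driver is at about 2.96 as intended. The block's front end, at (113,170), is well short of the wall. The drag is still free, so contact must come at 2.9–3.15. Next I'll turn to about 3.45.

Emit:
{"op": "carry_out", "data": {
  "rows": [
    [-0.01,0,-0.04,0,0,0],
    [-0.01,0,-0.1,0,0,0],
    [0,0,-0.158,0,0,0],
    [0.05,0.001,-0.162,0,0,-5],
    [0.1,0.001,-0.162,0,0,-10.5],
    [0.153,0.001,-0.162,0,0,-10.5],
    [0.153,0.001,-0.162,0,0,-10.5],
    [0.153,0.001,-0.13,0,0,-10.5],
    [0.153,0.001,-0.098,0,0,-10.5]
  ],
  "jaw": 118
}}

```text
t: 26.9
tool_pos: [0.5879, -0.0121, 0.1339]
orientation: [2.14, 2.299, 0.001]
force: [-0.1, 0.1, -0.1]
opening: 0.0502
gripper_force: 0.0
```

Emit:
{"op": "carry_out", "data": {
  "rows": [
    [0,0,0,0,0,0],
    [0,0,0,0,0,0],
    [0,0,0,0,0,0],
    [0,0,0,0,0,0],
    [0,0,0,0,0,0],
    [0,0,0.0005,0,0,9],
    [0,0,0.001,0,0,18],
    [0,0,0.0015,0,0,27.5],
    [0,0,0.0015,0,0,27.5],
    [0,0,0.0015,0,0,27.5]
  ],
  "jaw": 255,
  "force": 30
}}

```text
t: 28.15
tool_pos: [0.5874, -0.0117, 0.1347]
orientation: [2.626, 1.725, -0.001]
force: [-7.8, -0.7, 9.3]
opening: 0.0213
gripper_force: 30.0
```

Emit:
{"op": "carry_out", "data": {
  "rows": [
    [0,0,0,0,0,0],
    [0,0,0,0,0,0],
    [0,0,-0.03,0,0,0],
    [0,0,-0.06,0,0,0],
    [-0.04,0.012,-0.06,0,0,-5],
    [-0.08,0.024,-0.06,0,0,-10],
    [-0.12,0.036,-0.06,0,0,-15],
    [-0.1545,0.0467,-0.05,0,0,-17],
    [-0.1545,0.0467,0.0,0,0,-17],
    [-0.1545,0.0467,0.05,0,0,-17],
    [-0.1545,0.0467,0.097,0,0,-17],
    [-0.1545,0.0467,0.097,0,0,-17]
  ],
  "jaw": 173
}}

```text
t: 29.65
tool_pos: [0.5658, -0.1705, 0.0316]
orientation: [-2.336, -2.089, 0.006]
force: [-0.5, -0.5, 0.5]
opening: 0.0302
gripper_force: 0.0
```

Emit:
{"op": "carry_out", "data": {
  "rows": [
    [0.003,0,0,0,0,0],
    [0.006,0,0,0,0,0],
    [0.008,0,0,0,0,0],
    [0.009,0,0,0,0,0],
    [0.01,0,0,0,0,0]
  ]
}}

```text
t: 30.28
tool_pos: [0.571, -0.1627, 0.0368]
orientation: [2.34, 2.093, 0.0]
force: [0.2, -3.4, 1.4]
opening: 0.0299
gripper_force: 2.0
```

Emit:
{"op": "carry_out", "data": {
  "rows": [
    [0.0007,0,0,0,0,0]
  ]
}}

```text
t: 30.4
tool_pos: [0.5709, -0.1619, 0.0364]
orientation: [2.341, 2.093, 0.0]
force: [0.3, -3.8, 2.5]
opening: 0.03
gripper_force: 2.0
```

Emit:
{"op": "carry_out", "data": {
  "rows": [
    [0.0007,0,0,0,0,0]
  ]
}}

```text
t: 30.52
tool_pos: [0.5707, -0.1609, 0.0361]
orientation: [2.341, 2.094, -0.0]
force: [0.2, -3.8, 1.9]
opening: 0.0301
gripper_force: 2.0
```

Emit:
{"op": "carry_out", "data": {
  "rows": [
    [0.0007,0,0,0,0,0]
  ]
}}

```text
t: 30.65
tool_pos: [0.5706, -0.16, 0.0359]
orientation: [2.342, 2.094, -0.0]
force: [0.1, -4.2, 2.6]
opening: 0.0297
gripper_force: 2.0
```

Emit:
{"op": "carry_out", "data": {
  "rows": [
    [0.0007,0,0,0,0,0]
  ]
}}

```text
t: 30.78
tool_pos: [0.5706, -0.1591, 0.0358]
orientation: [-2.342, -2.094, 0.0]
force: [0.5, -4.5, 2.4]
opening: 0.0296
gripper_force: 2.0
```

Emit:
{"op": "carry_out", "data": {
  "rows": [
    [0.0007,0,0,0,0,0]
  ]
}}

```text
t: 30.9
tool_pos: [0.5707, -0.1584, 0.0358]
orientation: [-2.342, -2.094, 0.0]
force: [-0.4, -4.2, 2.2]
opening: 0.0298
gripper_force: 2.1
```

Emit:
{"op": "carry_out", "data": {
  "rows": [
    [0.0007,0,0,0,0,0]
  ]
}}

```text
t: 31.02
tool_pos: [0.5708, -0.1577, 0.0358]
orientation: [-2.342, -2.094, 0.0]
force: [-0.8, -4.4, 3.0]
opening: 0.0301
gripper_force: 2.0
```

Drag is about 4.2 N against about 1.15 N free, so roughly 3 N more, with the block centre at about -45 mm. I'll push it home.

Emit:
{"op": "carry_out", "data": {
  "rows": [
    [0.002,0,0,0,0,0],
    [0.004,0,0,0,0,0],
    [0.006,0,0,0,0,0],
    [0.008,0,0,0,0,0],
    [0.01,0,0,0,0,0],
    [0.012,0,0,0,0,0],
    [0.014,0,0,0,0,0],
    [0.016,0,0,0,0,0],
    [0.018,0,0,0,0,0],
    [0.02,0,0,0,0,0]
  ]
}}

```text
t: 32.28
tool_pos: [0.573, -0.1377, 0.0358]
orientation: [-2.342, -2.094, 0.0]
force: [-1.2, -3.3, 1.9]
opening: 0.0294
gripper_force: 1.9
```

Emit:
{"op": "carry_out", "data": {
  "rows": [
    [0.001,0,0,0,0,0],
    [0.002,0,0,0,0,0]
  ]
}}

```text
t: 32.52
tool_pos: [0.5732, -0.1358, 0.0358]
orientation: [-2.342, -2.094, 0.0]
force: [-0.1, -4.1, 1.4]
opening: 0.03
gripper_force: 1.9
```

Emit:
{"op": "carry_out", "data": {
  "rows": [
    [0.001,0,0,0,0,0],
    [0.002,0,0,0,0,0]
  ]
}}

```text
t: 32.78
tool_pos: [0.5734, -0.1338, 0.0358]
orientation: [-2.342, -2.094, 0.0]
force: [0.2, -3.5, 1.5]
opening: 0.0303
gripper_force: 1.8
```

Emit:
{"op": "carry_out", "data": {
  "rows": [
    [0.001,0,0,0,0,0],
    [0.002,0,0,0,0,0]
  ]
}}

```text
t: 33.02
tool_pos: [0.5736, -0.133, 0.0358]
orientation: [2.341, 2.093, -0.002]
force: [-0.9, -10.8, -0.1]
opening: 0.0299
gripper_force: 5.7
```

Emit:
{"op": "carry_out", "data": {
  "rows": [
    [0.001,0,0,0,0,0]
  ]
}}

```text
t: 33.15
tool_pos: [0.5737, -0.133, 0.0358]
orientation: [2.34, 2.092, -0.004]
force: [-1.0, -15.1, -1.7]
opening: 0.0301
gripper_force: 7.7
```

Emit:
{"op": "carry_out", "data": {
  "rows": [
    [0.001,0,0,0,0,0]
  ]
}}

```text
t: 33.28
tool_pos: [0.5738, -0.1329, 0.0359]
orientation: [2.339, 2.091, -0.005]
force: [-1.5, -18.9, -2.0]
opening: 0.03
gripper_force: 9.6
```

Emit:
{"op": "carry_out", "data": {
  "rows": [
    [0.0005,0,0,0,0,0]
  ]
}}

```text
t: 33.4
tool_pos: [0.5738, -0.1329, 0.036]
orientation: [2.339, 2.091, -0.005]
force: [-0.9, -20.1, -2.4]
opening: 0.0298
gripper_force: 10.0
```

Home: the force has risen sharply at the wall. I'll back off and check.

Emit:
{"op": "carry_out", "data": {
  "rows": [
    [-0.004,0,0,0,0,0],
    [-0.015,0,0,0,0,0],
    [-0.04,0,-0.02,0,0,0],
    [-0.06,0,-0.07,0,0,0],
    [-0.08,0,-0.12,0,0,0],
    [-0.1,0,-0.16,0,0,0],
    [-0.1,0,-0.16,0,0,0]
  ]
}}

```text
t: 34.28
tool_pos: [0.5648, -0.2311, 0.2006]
orientation: [2.338, 2.088, 0.005]
force: [0.2, -0.5, 0.6]
opening: 0.0301
gripper_force: 0.0
```

```bash
python3 - <<'E'
from h import *
a=robot.read_camera("top")[170:290,245:405,::-1]; b=robot.read_camera("scene")[185:315,270:400,::-1]
cv2.imwrite("pics/g4.png",np.hstack([cv2.resize(a,(480,360),interpolation=cv2.INTER_CUBIC),cv2.resize(b,(320,360),interpolation=cv2.INTER_CUBIC)]))
E
```

```text
(no output)
```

View pics/g4.png

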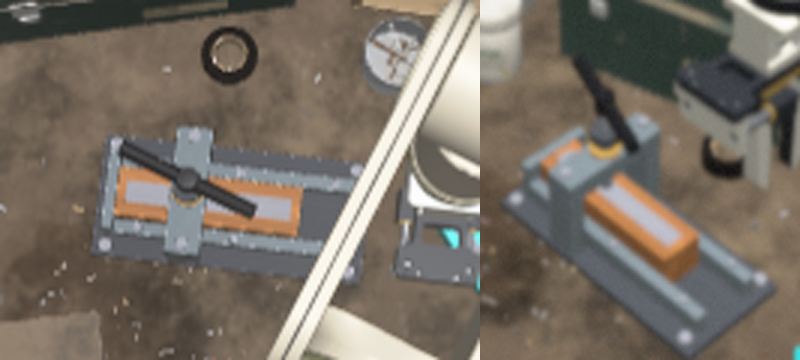

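The block's front end, at (118,192), is against the wall. The bar stands at about 3.44 rad, the arm is clear and the bystanders haven't moved.

```bash
python3 -c "
from plant import robot
print(robot.close_job())"
```

```text
the job is handed in; nothing more can be done
None
```

The job is handed in: the screw was set at driver about 3.44 rad with roughly 3 N of extra drag while the block was at about -45 mm, and the block was then pushed home against the wall with the arm clear at about 34 s.

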